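# Put the breakfast bits back where they belong

### The job

Sort the breakfast things: lay the long spoon flat in the caddy's long bay and the short spoon flat in its short bay, lay the egg ring flat in the middle of the saucer, and set the twist cap squarely on the mouth of the jar (just resting fully down, no need to screw it). Leave the mug, the salt shaker and the tin where they stand, and do not tip the jar.

Things in the scene. Friction and masses are not known exactly. Their poses are not given: they have to be found in the camera images.
- big_spoon: long spoon: aluminium, round bowl, 165 mm long, lying flat, bowl up. Origin under its mid-length, at underside level, near its centre of mass; x along the handle to the bowl (bowl end +82 mm, handle end -82 mm), z up. Bowl 42 mm across, 13 mm high; handle 10 mm wide (16 mm on its last 36 mm), 5 mm thick, its top 9.5 mm high above the origin. About 40 g.
- small_spoon: short spoon: aluminium, same form, 122 mm long, lying flat, bowl up. Origin under its mid-length, at underside level, near its centre of mass; x along the handle to the bowl (ends at +61 and -61 mm), z up. Bowl 30 mm across, 11 mm high; handle 10 mm wide (16 mm on its last 27 mm), 5 mm thick, its top 9 mm high above the origin. 22 g.
- egg_ring: yellow silicone egg ring, stiff, 84 mm outside, 68 mm inside (wall 8 mm), 25 mm high, lying flat, open above and below; too wide for most grippers to span: pinch its wall from above, one finger inside. Origin at the centre of its underside, z up. About 40 g.
- cap: the jar's twist cap: round steel cap 63 mm outside, 16 mm high, open side down as it goes on the jar; skirt inside 57 mm across and 13 mm deep, top 3 mm thick. Origin on its axis at the lower edge of the skirt, z up. 25 g.
- caddy: grey utensil tray, loose, 193 (x) by 156 mm (y), 30 high, walls and floor 4 mm. Origin: centre of underside, z up, any yaw. A divider along y=0 makes two rows 72 mm wide: at +y (centre y=+38) the long bay, 185 mm long, centre x=0; at -y (centre y=-38) a cross wall at x=+47.5 mm parts the short bay (138 mm long, centre x=-23.5) from a small pocket that stays empty. Spoons may lie either way round.
- saucer: round white ceramic saucer, loose, 160 mm across, rim 16 mm high; flat inside floor 6 mm above the underside, about 116 mm across. Origin at the centre of its underside, z up. 300 g.
- jar: clear glass jar, empty, open, loose, 68 mm across, 85 mm high; neck 52 mm across from 66 mm up, tapering from 79 mm up to 44 mm at the mouth, so the cap (2.5 mm clearance round the neck) centres itself. With the cap fully down the cap's origin is 72 mm above the jar's. Origin at the centre of its underside, z up. About 300 g.
- mug: bystander: blue ceramic mug, 80 mm across, 85 mm high, with a handle; origin at the centre of its underside. Leave alone.
- shaker: bystander: white salt shaker, 42 mm across, 74 mm high; origin at the centre of its underside. Leave alone.
- tin: bystander: round tin, 64 mm across, 75 mm high; origin at the centre of its underside. Leave alone.
Mind the look-alikes: they are no part of the job. Of the things that look like the saucer, take the one that is nearest to the robot's base at the start. Leave any brown look-alike of the big_spoon alone.

How it is judged:
By the outcome, as a careful person would: the job done as asked, in the order asked, and still so for the second after the job is handed in, with the robot touching nothing.
It also fails if it takes over 115 s, if anything falls off the work surface, if the arm or the gripper's body presses on something with over 40 N, if the wrist force passes 120 N, or if a joint passes its speed limit or range.

### The arm

A 6-joint arm with a two-finger parallel gripper is mounted at the origin on the work surface. World frame = base frame: x ahead of the robot, y to its left, z up, the work surface at z = 0. Lengths are in m, angles in rad, forces in N, time in s.
With the tool pointing down it reaches from about 0.2 to 0.875 m from the base axis. Payload 3.4 kg.
Tool frame: the origin (TCP) lies midway between the tips of the shut fingers; the grasp point (between the pads) lies r.pinch_z behind it (r.pinch_z is the distance from the TCP to the grasp point, in m); z points along the fingers, y is the line along which they close (so a half turn about z gives the same grasp; the last joint's range is limited). The gripper opens to 94 mm and grips with 3 to 60 N. Pads are 16 mm wide; open, the fingers measure 119 mm over their backs; the gripper's body (75 mm by 177 mm) begins 78 mm behind the grasp point.
Start: joints at [-1.452, 0.276, 1.505, -0, 1.361, -0.121], TCP at [0.137, -0.559, 0.205] pointing down, gripper open.
Joint ranges: [-2.89, 2.89], [-0.75, 2.08], [0.22, 2.7], [-1.18, 4.32], [0.11, 2.71], [-2.7, 2.7]. Speed limits (rad/s): [2.57, 2.57, 3.14, 3.14, 3.14, 3.14].

### API

Orientations are given as a unit quaternion [x, y, z, w].
In Python, from cell import get_obs, imaging, r gives the robot as it stands.
- The arm moves only by the tool play_rows, never from a script. Its argument "rows" is a list that holds one entry, the list of rows, each a list of 6 numbers: the shift along the tool's x, y, z each as a share of 120 mm, from -1 to 1, then the turn, a rotation vector about the tool's x, y, z each as a share of 1.5 rad, from -1 to 1. In form: [[[x, y, z, ax, ay, az], ...]]. A call has 1 to 12 rows; each row shifts and turns the commanded pose from where the row before left it, along the tool's axes as they then stand; what a row does not reach is not made up. A row lasts 1/12 s, in which the tool goes at most 41.7 mm and 7.16 degrees, less where a joint would pass 70% of its speed; a pose out of reach is approached as far as the arm can. A call with a number of a shift or a turn outside -1 to 1 is refused whole. A call with a gripper value outside its range is refused whole. "jaw" is the opening, from -1 (shut) to 1 (fully open), so that 0 is half open, set as the call begins (left out, the last holds). The fingers move at their own pace and stop on an object; "force" is the grip in N (left out, the last holds). Time passes only in rows, so rows that do not move let the fingers close. It gives the time, the measured TCP pose, the force, the opening and the grip force at its end, in the units of the state.
- get_obs(): the state, without advancing time (a new reading comes with each control period).
- imaging.grab_frame(name): name is "side" or "top" or "wrist"; returns a dict with "color" (400x640x3 uint8, blue, green, red), "fx", "fy", "cx", "cy" (pixels), "rvec" (rotation vector, rad) and "tvec" (3), from world to camera coordinates, as OpenCV has them; the wrist camera has in their place "tool_from_camera" (4x4, takes a point from camera to tool coordinates, whose origin is the TCP and whose axes are the flange's). Camera axes: x right, y down, z forward; pixel columns grow to the right and rows downward; lengths in m; the calibration is good to about 2 mm. A picture is of the moment at which its call begins: read the wrist's pose just before it. There is no depth.
- r.job_done(): hands the job in; it is judged then, once.
The state is a dict: "time_s": time; "joint_positions": joint angles; "qd": joint speeds; "joint_torque": joint torques, N m; "eef_pos": TCP position; "eef_rot": TCP orientation; "ft_force": force on the tool from outside, world axes, zero at the start; "wrist_torque": the same for the moment, N m; "opening": finger opening in m; "grasp_force": force on a finger pad.
Only numpy, scipy, OpenCV 4.12 (cv2) and the standard library are available. Lean on these libraries where they do the work, as an engineer would, in place of code of your own. Each camera call takes 0.05 s, during which the arm holds its last target. There are 200 camera calls.

## Working session

There is one attempt and no reset: what is moved stays moved. The work goes in short steps, Python scripts to look and compute and a tool call to move; the robot and the scene stay as the last step left them, time stands still between calls to the robot, and variables do not carry over. Pictures are saved under pics/ and viewed, at most 16 in all, crops included, and the job is handed in when it is done.

Besides the shell and the picture viewer there is one more tool, called after "Request:" as a command line: name --argument value ..., lists and objects as JSON in quotes. play_rows: Moves the arm, as the interface text tells. Its arguments: {"type":"object","properties":{"rows":{"type":"array","items":{"type":"array","items":{"type":"array","items":{"type":"number","minimum":-1,"maximum":1}}}},"jaw":{"type":"number"},"force":{"type":"number"}},"required":["rows"]}

```bash
ls; mkdir -p pics
cat > h.py <<'E'
import numpy as np, cv2
from cell import get_obs, imaging, r
from scipy.spatial.transform import Rotation as R
def cam(n):
    o=get_obs(); f=imaging.grab_frame(n)
    K=np.array([[f['fx'],0,f['cx']],[0,f['fy'],f['cy']],[0,0,1.]])
    if n=='wrist':
        T=np.eye(4);T[:3,:3]=R.from_quat(o['eef_rot']).as_matrix();T[:3,3]=o['eef_pos']
        W=T@np.array(f['tool_from_camera'])
        Rc,C=W[:3,:3],W[:3,3]
    else:
        Rw=cv2.Rodrigues(np.array(f['rvec'],float))[0]; Rc=Rw.T; C=-Rw.T@np.array(f['tvec'],float).ravel()
    return f['color'],K,Rc,C
def ray(c,uv,z):
    _,K,Rc,C=c; uv=np.atleast_2d(np.array(uv,float))
    d=(Rc@np.linalg.inv(K)@np.c_[uv,np.ones(len(uv))].T).T
    return C[:2]+d[:,:2]*((z-C[2])/d[:,2:])
def proj(c,p):
    _,K,Rc,C=c; q=(np.atleast_2d(p)-C)@Rc@K.T
    return q[:,:2]/q[:,2:]
E
python3 - <<'E'
from h import *
o=get_obs();print(o,r.pinch_z)
for n in('top','side','wrist'):
    c=cam(n);cv2.imwrite(f'pics/{n}0.png',c[0]);print(n,c[1].round(1).tolist(),c[2].round(3).tolist(),c[3].round(3))
    np.save(f'pics/{n}0.npy',c[0])
E
```

```text
pics
{'time_s': 0.0, 'joint_positions': array([-1.45198353e+00,  2.76546894e-01,  1.50612640e+00,  4.93834859e-06,
        1.36070088e+00, -1.20952316e-01]), 'qd': array([ 8.05408898e-05,  1.70628895e-03,  1.52297293e-03, -3.94374630e-04,
        3.85771303e-04, -1.01260408e-03]), 'joint_torque': array([ 9.91260799e-05, -4.04577899e+01, -2.37226957e+01,  7.00321351e-02,
        3.45107436e-02, -1.48293452e-04]), 'eef_pos': array([ 0.13650234, -0.55797005,  0.20463487]), 'eef_rot': array([ 9.92822356e-01,  1.19595048e-01,  3.36731481e-06, -8.90755293e-04]), 'ft_force': array([ 0.30491985, -0.33769441, -0.04701587]), 'wrist_torque': array([0.02778207, 0.02901252, 0.04157861]), 'grasp_force': 0.0, 'opening': 0.09394727767757025} 0.0188
top [[414.5, 0.0, 318.9], [0.0, 414.5, 198.3], [0.0, 0.0, 1.0]] [[-0.028, -0.986, 0.163], [-0.999, 0.031, 0.02], [-0.025, -0.163, -0.986]] [0.303 0.079 1.585]
side [[372.4, 0.0, 325.5], [0.0, 372.4, 198.6], [0.0, 0.0, 1.0]] [[0.996, -0.05, 0.067], [-0.084, -0.688, 0.721], [0.01, -0.724, -0.69]] [ 0.468 -0.869  0.972]
wrist [[341.0, 0.0, 317.0], [0.0, 341.0, 200.7], [0.0, 0.0, 1.0]] [[0.237, -0.943, -0.234], [-0.972, -0.23, -0.054], [-0.003, 0.24, -0.971]] [ 0.205 -0.542  0.384]
```

View pics/top0.png

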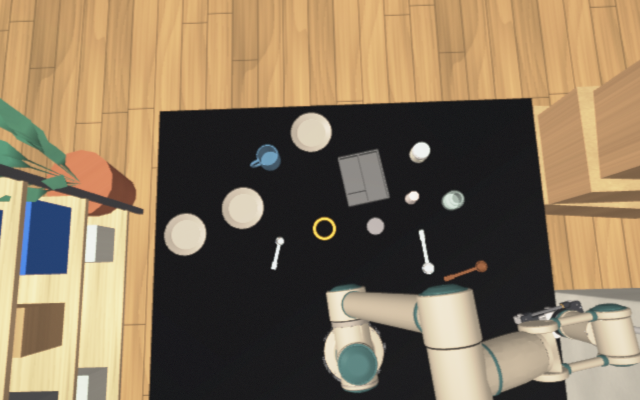

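View pics/side0.png

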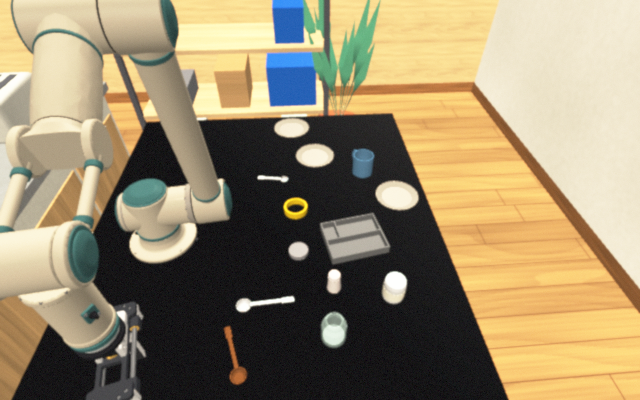

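The top view shows the saucers at (311,132), (243,208) and (186,234), the caddy at (363,177), cap (375,226), ring (324,229) and jar (453,200). The short spoon is at (278,252), the long one at (426,252) and the brown look-alike at (466,271).

```bash
cat > m.py <<'E'
from h import *
c=cam('top'); im=c[0]; g=im.max(2)
print('base px',proj(c,[[0,0,0]]).round())
s=cv2.cvtColor(im,cv2.COLOR_BGR2HSV)
m=(g>60).astype(np.uint8); m[:100]=0; m[300:]=0
n,l,st,ce=cv2.connectedComponentsWithStats(m)
for i in range(1,n):
    if 40<st[i,4]<3000 and st[i,0]>160 and st[i,0]+st[i,2]<545:
        pts=np.argwhere(l==i)[:,::-1]; w=ray(c,pts,0.01); mu=w.mean(0); 
        rc=cv2.minAreaRect((w*1000).astype(np.float32))
        print(st[i].tolist(),ce[i].round(1),'w',mu.round(3),'dist',np.linalg.norm(mu).round(3),'rect',np.round(rc[0]),np.round(rc[1]),round(rc[2],1))
E
python3 m.py
```

```text
base px [[354. 350.]]
[290, 112, 42, 41, 1345] [310.7 131.7] w [0.833 0.136] dist 0.844 rect [832. 137.] [163. 165.] 88.1
[409, 141, 22, 22, 367] [419.4 151.8] w [ 0.736 -0.286] dist 0.79 rect [ 736. -286.] [72. 94.] 43.0
[250, 144, 31, 27, 572] [266.6 157.6] w [0.733 0.312] dist 0.797 rect [738. 313.] [115. 104.] 77.3
[338, 149, 52, 58, 2170] [363.1 177.4] w [ 0.641 -0.063] dist 0.644 rect [642. -62.] [202. 165.] 10.6
[221, 187, 43, 43, 1445] [242.3 207.6] w [0.538 0.407] dist 0.674 rect [537. 409.] [163. 164.] 89.7
[404, 190, 16, 15, 169] [411.7 197.1] w [ 0.558 -0.245] dist 0.609 rect [ 559. -245.] [46. 61.] 42.7
[441, 190, 24, 21, 377] [452.7 199.9] w [ 0.542 -0.4  ] dist 0.674 rect [ 542. -401.] [74. 89.] 42.3
[164, 213, 43, 43, 1482] [184.8 233.9] w [0.443 0.628] dist 0.769 rect [443. 628.] [164. 161.] 88.4
[312, 216, 25, 25, 296] [324.  228.2] w [0.449 0.095] dist 0.459 rect [449.  94.] [90. 92.] 25.0
[366, 217, 19, 18, 265] [375.  225.7] w [ 0.452 -0.099] dist 0.463 rect [453. -99.] [68. 65.] 88.2
[418, 229, 17, 46, 336] [425.3 254.4] w [ 0.339 -0.282] dist 0.441 rect [ 351. -285.] [169.  49.] 1.2
[270, 237, 15, 33, 214] [276.7 252.1] w [0.364 0.276] dist 0.457 rect [360. 274.] [ 36. 125.] 79.2
[443, 260, 45, 22, 283] [468.1 270.4] w [ 0.276 -0.435] dist 0.515 rect [ 267. -426.] [ 43. 170.] 22.3
[325, 284, 150, 16, 1611] [400.3 293.6] w [ 0.198 -0.179] dist 0.267 rect [ 206. -176.] [547.  54.] 88.5
```

```bash
cat >> h.py <<'E'
def plan(x,y,z,yaw,n,o=None):
    """constant row, n times, to reach x,y,z,yaw(deg, mod 180)"""
    o=o or get_obs(); M=R.from_quat(o['eef_rot']).as_matrix(); y0=np.arctan2(M[1,0],M[0,0])
    dy=(np.radians(yaw)-y0+np.pi/2)%np.pi-np.pi/2; w=dy/n
    S=np.zeros((2,2))
    for k in range(n):
        a=y0+k*w; S+=np.array([[np.cos(a),np.sin(a)],[np.sin(a),-np.cos(a)]])
    d=np.linalg.solve(S,np.array([x,y])-o['eef_pos'][:2]); dz=-(z-o['eef_pos'][2])/n
    row=[*(d/.12).round(3),round(dz/.12,3),0,0,round(-w/1.5,4)]
    print('n',n,'row',row,'step mm',np.linalg.norm([*d,dz])*1e3,'yaw0',np.degrees(y0).round(1))
E
python3 - <<'E'
from h import *
c=cam('top');im=c[0]
cv2.imwrite('pics/cad.png',cv2.resize(im[140:290,260:480],None,fx=3.6,fy=3.6,interpolation=cv2.INTER_CUBIC))
for b,h in(((418,229,17,46),.008),((270,237,15,33),.008)):
    x,y,w,hh=b; p=np.argwhere(im[y:y+hh,x:x+w].max(2)>60)[:,::-1]+[x,y]
    W=ray(c,p,h); v=cv2.fitLine(W.astype(np.float32),cv2.DIST_HUBER,0,.01,.01).ravel()
    t=(W-v[2:])@v[:2]; print('mid',v[2:]+v[:2]*(t.min()+t.max())/2,'len',np.ptp(t),'ang',np.degrees(np.arctan2(v[1],v[0])))
plan(.35,-.283,.2,3,11)
E
```

```text
mid [ 0.350716   -0.28057776] len 0.1709449652419397 ang 6.863309
mid [0.36051806 0.27717417] len 0.12586125014643013 ang -13.951312
n 11 row [np.float64(0.192), np.float64(-0.181), np.float64(0.004), 0, 0, np.float64(0.0114)] step mm 31.720998462565326 yaw0 13.7
```

View pics/cad.png

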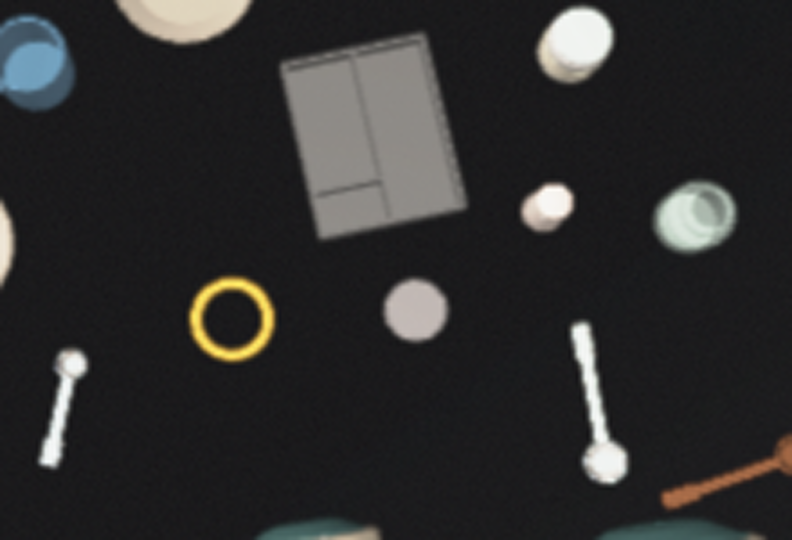

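The caddy's cross wall is at its robot-side end, on the +y side. So the long bay is the one on the world −y side and the short bay is the far left one.

Request:
play_rows --rows '[[[0.192,-0.181,0.004,0,0,0.0075],[0.192,-0.181,0.004,0,0,0.0075],[0.192,-0.181,0.004,0,0,0.0075],[0.192,-0.181,0.004,0,0,0.0075],[0.192,-0.181,0.004,0,0,0.0075],[0.192,-0.181,0.004,0,0,0.0075],[0.192,-0.181,0.004,0,0,0.0075],[0.192,-0.181,0.004,0,0,0.0075],[0.192,-0.181,0.004,0,0,0.0075],[0.192,-0.181,0.004,0,0,0.0075],[0.192,-0.181,0.004,0,0,0.0075],[0,0,0,0,0,0]]]' --jaw -0.3

```text
time_s: 1.25
eef_pos: [0.3444, -0.2733, 0.2002]
eef_rot: [0.998, 0.06, 0.001, -0.001]
ft_force: [0.7, 1.2, 0.5]
opening: 0.0332
grasp_force: 0.0
```

Run:
```python
from h import *
plan(.351,-.281,.2,6.9,2)
c=cam('wrist');im=c[0].copy()
for p in proj(c,[[.351,-.281,.008],[.351+.08*.993,-.281+.0096,.008],[.351-.08*.993,-.281-.0096,.008]]): cv2.circle(im,tuple(int(v) for v in p),4,(0,0,255),1)
cv2.imwrite('pics/w1.png',im); np.save('pics/w1.npy',c[0])
```

```text
n 2 row [np.float64(0.024), np.float64(0.035), np.float64(0.001), 0, 0, np.float64(0.0001)] step mm 5.096429539732309 yaw0 6.9
```

View pics/w1.png

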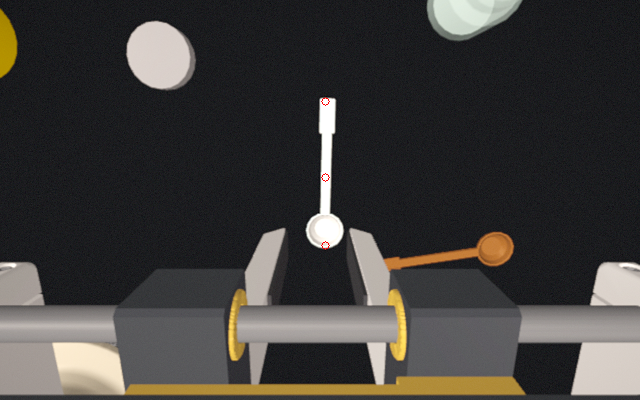

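The wrist view agrees with the estimate: handle end at (327,98), bowl at (325,231).

Request:
play_rows --rows '[[[0.024,0.036,0.2,0,0,0],[0.024,0.036,0.3,0,0,0],[0,0,0.3,0,0,0],[0,0,0.3,0,0,0],[0,0,0.3,0,0,0],[0,0,0.2,0,0,0],[0,0,0.033,0,0,0],[0,0,0,0,0,0]]]'

```text
time_s: 1.97
eef_pos: [0.3474, -0.2855, 0.003]
eef_rot: [0.998, 0.058, -0.001, -0.001]
ft_force: [-0.3, -0.4, 1.0]
opening: 0.0334
grasp_force: 0.0
```

Request:
play_rows --rows '[[[0,0,0,0,0,0],[0,0,0,0,0,0],[0,0,0,0,0,0],[0,0,0,0,0,0],[0,0,0,0,0,0],[0,0,-0.1,0,0,0],[0,0,-0.2,0,0,0],[0,0,-0.2,0,0,0],[0,0,-0.2,0,0,0],[0,0,0,0,0,0]]]' --jaw -1 --force 25

```text
time_s: 2.8
eef_pos: [0.3512, -0.2881, 0.0926]
eef_rot: [0.998, 0.058, 0.003, 0.004]
ft_force: [0.6, -1.1, 0.2]
opening: 0.0097
grasp_force: 25.0
```

Run:
```python
from h import *
c=cam('top');im=c[0]
# caddy corners at rim
g=im.max(2);m=(g>60).astype(np.uint8);n,l,st,ce=cv2.connectedComponentsWithStats(m)
i=l[177,352] or l[190,370]
cn=cv2.convexHull(np.argwhere(l==i)[:,::-1].astype(np.int32)).reshape(-1,2)
a=cv2.approxPolyDP(cn,4,True).reshape(-1,2);print(a.tolist());
for z in(0,.03):
  W=ray(c,a,z);print(z,W.round(3).tolist(),W.mean(0))
c=cam('wrist');cv2.imwrite('pics/w2.png',c[0])
```

```text
[[389, 197], [349, 206], [338, 157], [377, 149]]
0 [[0.563, -0.16], [0.532, -0.004], [0.729, 0.031], [0.756, -0.123]] [ 0.64483027 -0.06396551]
0.03 [[0.558, -0.155], [0.528, -0.003], [0.721, 0.032], [0.747, -0.119]] [ 0.6383709  -0.06125995]
```

View pics/w2.png

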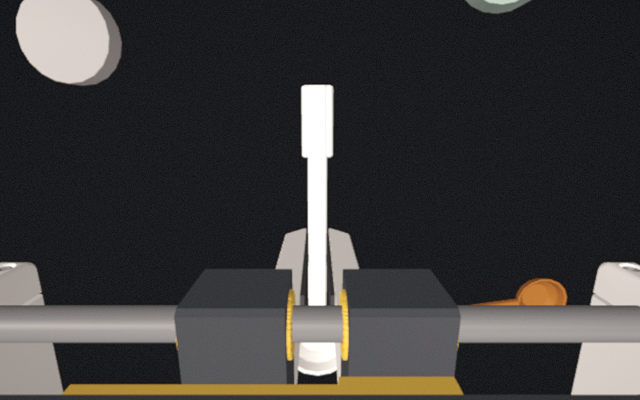

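The long spoon is held level and centred (handle at (317,120)).

Run:
```python
from h import *
print(get_obs()['eef_pos'])
plan(.645,-.0985,.15,10.5,11)
```

```text
[ 0.3491717  -0.28592064  0.08904694]
n 11 row [np.float64(0.243), np.float64(-0.108), np.float64(-0.046), 0, 0, np.float64(-0.0041)] step mm 32.32091434436399 yaw0 6.7
```

Request:
play_rows --rows '[[[0.1,-0.044,-0.25,0,0,-0.004],[0.25,-0.111,-0.25,0,0,-0.004],[0.258,-0.115,0,0,0,-0.004],[0.258,-0.115,0,0,0,-0.004],[0.258,-0.115,0,0,0,-0.004],[0.258,-0.115,0,0,0,-0.004],[0.258,-0.115,0,0,0,-0.004],[0.258,-0.115,0,0,0,-0.004],[0.258,-0.115,0,0,0,-0.004],[0.258,-0.115,0,0,0,-0.004],[0.258,-0.115,0,0,0,-0.004],[0,0,0,0,0,0]]]'

```text
time_s: 3.9
eef_pos: [0.6472, -0.0941, 0.1434]
eef_rot: [0.996, 0.093, 0.001, -0.001]
ft_force: [0.6, -0.2, -0.6]
opening: 0.0095
grasp_force: 25.0
```

Run:
```python
from h import *
c=cam('wrist');im=c[0].copy()
u=np.array([np.cos(np.radians(10.5)),np.sin(np.radians(10.5))]);v=np.array([-u[1],u[0]])
for z in(.03,):
  for a in(-1,1):
    for b in(-1,1):
      p=proj(c,[*(np.array([.638,-.061])+a*.0965*u+b*.078*v),z])[0]
      cv2.circle(im,tuple(int(t) for t in p),4,(0,0,255),1)
cv2.imwrite('pics/w3.png',im)
plan(.645,-.0985,.009,10.5,5)
```

```text
n 5 row [np.float64(0.001), np.float64(0.004), np.float64(0.224), 0, 0, np.float64(0.0003)] step mm 26.87674094626387 yaw0 10.6
```

View pics/w3.png

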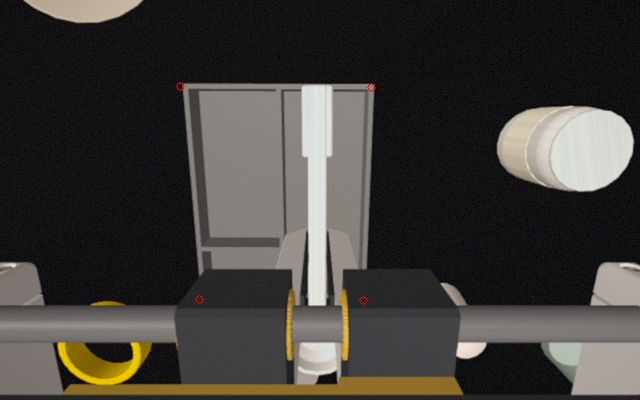

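Caddy corners at (182,86) and (371,88) match the prediction to about 2 mm, so I'm lowering the spoon.

Request:
play_rows --rows '[[[-0.01,0.02,0.2,0,0,0],[0,0,0.3,0,0,0],[0,0,0.3,0,0,0],[0,0,0.2,0,0,0],[0,0,0.1,0,0,0],[0,0,0.02,0,0,0],[0,0,0,0,0,0],[0,0,0,0,0,0]]]'

```text
time_s: 4.62
eef_pos: [0.6424, -0.1013, 0.0125]
eef_rot: [0.996, 0.091, 0.0, 0.0]
ft_force: [0.4, -0.0, -0.9]
opening: 0.0097
grasp_force: 25.0
```

Request:
play_rows --rows '[[[0,-0.015,0.015,0,0,0],[0,0,0.015,0,0,0],[0,0,0,0,0,0],[0,0,0,0,0,0]]]'

```text
time_s: 4.95
eef_pos: [0.6421, -0.0989, 0.0088]
eef_rot: [0.996, 0.091, 0.0, 0.0]
ft_force: [-0.4, -0.2, -0.1]
opening: 0.0093
grasp_force: 25.0
```

Request:
play_rows --rows '[[[0,0,0,0,0,0],[0,0,0,0,0,0],[0,0,0,0,0,0],[0,0,-0.1,0,0,0],[0,0,-0.2,0,0,0],[0,0,-0.3,0,0,0],[0,0,-0.3,0,0,0],[0,0,-0.3,0,0,0],[0,0,-0.1,0,0,0],[0,0,0,0,0,0]]]' --jaw -0.5

```text
time_s: 5.78
eef_pos: [0.6447, -0.0996, 0.1702]
eef_rot: [0.996, 0.091, 0.005, 0.002]
ft_force: [0.3, -0.3, 0.7]
opening: 0.0238
grasp_force: 0.0
```

Run:
```python
from h import *
c=cam('wrist');cv2.imwrite('pics/w4.png',c[0])
print(get_obs()['eef_pos'])
plan(.3605,.277,.2,-14,20)
```

```text
[ 0.64310486 -0.09919743  0.16718522]
n 20 row [np.float64(-0.122), np.float64(-0.155), np.float64(-0.014), 0, 0, np.float64(0.0142)] step mm 23.761558794120475 yaw0 10.4
```

View pics/w4.png

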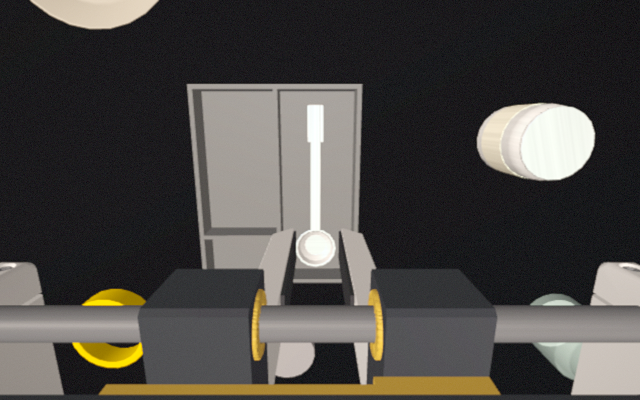

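The long spoon lies flat in the long bay, handle end (315,105) and bowl (316,246). Next is the short spoon.

Request:
play_rows --rows '[[[-0.203,-0.258,-0.023,0,0,0.0237],[-0.203,-0.258,-0.023,0,0,0.0237],[-0.203,-0.258,-0.023,0,0,0.0237],[-0.203,-0.258,-0.023,0,0,0.0237],[-0.203,-0.258,-0.023,0,0,0.0237],[-0.203,-0.258,-0.023,0,0,0.0237],[-0.203,-0.258,-0.023,0,0,0.0237],[-0.203,-0.258,-0.023,0,0,0.0237],[-0.203,-0.258,-0.023,0,0,0.0237],[-0.203,-0.258,-0.023,0,0,0.0237],[-0.203,-0.258,-0.023,0,0,0.0237],[-0.203,-0.258,-0.023,0,0,0.0237]]]' --jaw -0.3

```text
time_s: 6.83
eef_pos: [0.354, 0.2742, 0.1959]
eef_rot: [0.992, -0.123, -0.001, 0.001]
ft_force: [-0.0, 0.7, -0.8]
opening: 0.0333
grasp_force: 0.0
```

Request:
play_rows --rows '[[[0,0,0,0,0,0],[0,0,0,0,0,0]]]'

```text
time_s: 7.0
eef_pos: [0.3548, 0.2745, 0.196]
eef_rot: [0.993, -0.119, -0.001, 0.001]
ft_force: [-0.2, -0.1, 0.0]
opening: 0.0329
grasp_force: 0.0
```

Run:
```python
from h import *
c=cam('wrist');im=c[0].copy()
a=np.radians(-14);u=np.array([np.cos(a),np.sin(a),0]);p0=np.array([.3605,.277,.008])
for t in(-.061,0,.061):
  p=proj(c,p0+t*u)[0]; cv2.circle(im,tuple(int(v) for v in p),4,(0,0,255),1)
cv2.imwrite('pics/w5.png',im)
print(get_obs()['eef_pos'])
plan(.3605,.277,.004,-14,7)
# axis fit of bright handle above fingers
m=(c[0].min(2)>180).astype(np.uint8);n,l,st,ce=cv2.connectedComponentsWithStats(m)
for i in range(1,n):
  if 150<st[i,4]<4000:
    P=np.argwhere(l==i)[:,::-1];W=ray(c,P,.009);v=cv2.fitLine(W.astype(np.float32),2,0,.01,.01).ravel();t=(W-v[2:])@v[:2]
    print(st[i],'mid',v[2:]+v[:2]*(t.min()+t.max())/2,'len',np.ptp(t),np.degrees(np.arctan2(v[1],v[0])))
```

```text
[0.3556421  0.27337562 0.19604579]
n 7 row [np.float64(0.005), np.float64(-0.006), np.float64(0.229), 0, 0, np.float64(0.0003)] step mm 27.448772245592146 yaw0 -13.8
[ 301  118   28  109 1407] mid [0.36412445 0.27558812] len 0.11846483088456917 -14.762432
[ 594  265   46   40 1334] mid [ 0.14654879 -0.04134061] len 0.07287103393962266 41.984913
[368 343  17  41 461] mid [0.11217702 0.25546082] len 0.06080839232242763 -6.815637
```

View pics/w5.png

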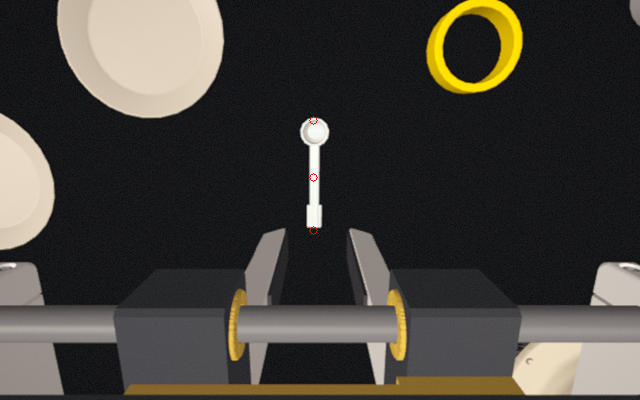

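The spoon is seen from bowl (314,132) to handle end (314,228), about 3 mm further out than predicted. I'll correct for that and grasp.

Request:
play_rows --rows '[[[0.028,-0.018,0.2,0,0,0.003],[0.028,-0.018,0.3,0,0,0.003],[0,0,0.3,0,0,0.003],[0,0,0.3,0,0,0],[0,0,0.3,0,0,0],[0,0,0.17,0,0,0],[0,0,0.03,0,0,0],[0,0,0,0,0,0]]]'

```text
time_s: 7.72
eef_pos: [0.3638, 0.274, 0.0038]
eef_rot: [0.992, -0.13, -0.002, 0.002]
ft_force: [0.7, 0.1, 0.7]
opening: 0.0328
grasp_force: 0.0
```

Request:
play_rows --rows '[[[0,0,0,0,0,0],[0,0,0,0,0,0],[0,0,0,0,0,0],[0,0,0,0,0,0],[0,0,0,0,0,0],[0,0,-0.1,0,0,0],[0,0,-0.3,0,0,0],[0,0,-0.3,0,0,0],[0,0,-0.3,0,0,0],[0,0,-0.2,0,0,0],[0,0,0,0,0,0],[0,0,0,0,0,0]]]' --jaw -1

```text
time_s: 8.72
eef_pos: [0.365, 0.2768, 0.1509]
eef_rot: [0.992, -0.128, 0.002, -0.001]
ft_force: [-0.0, -0.5, -1.0]
opening: 0.0091
grasp_force: 25.0
```

Run:
```python
from h import *
a=np.radians(10.5);u=np.array([np.cos(a),np.sin(a)]);v=np.array([-u[1],u[0]])
t=np.array([.639,-.061])+.0235*u+.038*v;print(t)
plan(*t,.15,10.5,12)
```

```text
[ 0.65518154 -0.01935378]
n 12 row [np.float64(0.214), np.float64(0.196), np.float64(0.001), 0, 0, np.float64(-0.0245)] step mm 34.82877971420556 yaw0 -14.8
```

Request:
play_rows --rows '[[[0.214,0.196,0,0,0,-0.0245],[0.214,0.196,0,0,0,-0.0245],[0.214,0.196,0,0,0,-0.0245],[0.214,0.196,0,0,0,-0.0245],[0.214,0.196,0,0,0,-0.0245],[0.214,0.196,0,0,0,-0.0245],[0.214,0.196,0,0,0,-0.0245],[0.214,0.196,0,0,0,-0.0245],[0.214,0.196,0,0,0,-0.0245],[0.214,0.196,0,0,0,-0.0245],[0.214,0.196,0,0,0,-0.0245],[0.214,0.196,0,0,0,-0.0245]]]'

```text
time_s: 9.72
eef_pos: [0.6534, -0.0216, 0.1467]
eef_rot: [0.996, 0.092, -0.002, -0.0]
ft_force: [-0.0, 0.1, 0.6]
opening: 0.0094
grasp_force: 25.0
```

Request:
play_rows --rows '[[[0,0,0,0,0,0],[0,0,0,0,0,0]]]'

```text
time_s: 9.88
eef_pos: [0.6536, -0.0214, 0.1461]
eef_rot: [0.996, 0.09, -0.002, -0.001]
ft_force: [-1.2, 0.2, -0.4]
opening: 0.0092
grasp_force: 25.0
```

Run:
```python
from h import *
c=cam('wrist');cv2.imwrite('pics/w6.png',c[0]);print(get_obs()['eef_pos'])
plan(.655,-.0195,.009,10.5,1)
```

```text
[ 0.6524618  -0.02035252  0.14667133]
n 1 row [np.float64(0.022), np.float64(-0.003), np.float64(1.147), 0, 0, np.float64(-0.0009)] step mm 137.69736724979134 yaw0 10.4
```

View pics/w6.png

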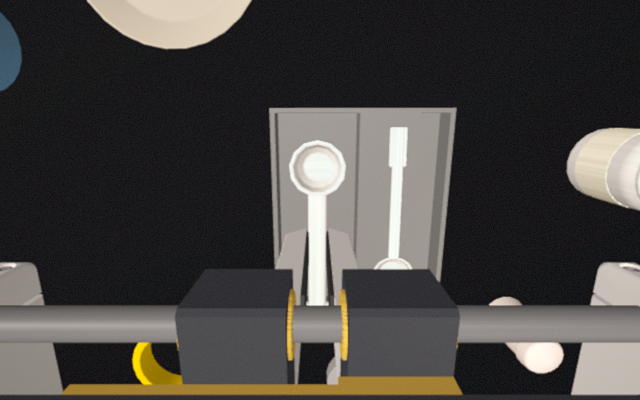

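The short spoon is centred over its bay (318 against the bay centre of about 316).

Request:
play_rows --rows '[[[0.015,-0.005,0.2,0,0,0],[0,0,0.3,0,0,0],[0,0,0.3,0,0,0],[0,0,0.2,0,0,0],[0,0,0.1,0,0,0],[0,0,0.035,0,0,0],[0,0,0,0,0,0],[0,0,0,0,0,0],[0,0,0,0,0,0]]]'

```text
time_s: 10.68
eef_pos: [0.657, -0.0195, 0.0152]
eef_rot: [0.996, 0.091, 0.002, 0.0]
ft_force: [-0.6, 0.5, 0.5]
opening: 0.0092
grasp_force: 25.0
```

Request:
play_rows --rows '[[[-0.008,0,0.025,0,0,0],[0,0,0.02,0,0,0],[0,0,0,0,0,0],[0,0,0,0,0,0]]]'

```text
time_s: 11.02
eef_pos: [0.6559, -0.0199, 0.0106]
eef_rot: [0.996, 0.091, 0.002, 0.0]
ft_force: [-2.0, -0.6, 9.9]
opening: 0.0094
grasp_force: 25.0
```

Request:
play_rows --rows '[[[0,0,0,0,0,0],[0,0,0,0,0,0],[0,0,0,0,0,0],[0,0,-0.1,0,0,0],[0,0,-0.2,0,0,0],[0,0,-0.3,0,0,0],[0,0,-0.3,0,0,0],[0,0,-0.3,0,0,0],[0,0,-0.2,0,0,0],[0,0,0,0,0,0]]]' --jaw -0.5

```text
time_s: 11.85
eef_pos: [0.6584, -0.0201, 0.1835]
eef_rot: [0.996, 0.091, 0.006, 0.001]
ft_force: [1.1, -0.7, 1.3]
opening: 0.0237
grasp_force: 0.0
```

Run:
```python
from h import *
c=cam('wrist');print(get_obs()['eef_pos'])
c2=cam('top')
d=np.hstack([c[0][60:300,200:520],cv2.resize(c2[0][140:230,300:420],(320,240))])
cv2.imwrite('pics/w7.png',d)
# ring and saucer now, from the top view
s=cv2.cvtColor(c2[0],cv2.COLOR_BGR2HSV);m=((s[...,0]>18)&(s[...,0]<35)&(s[...,1]>140)&(s[...,2]>90)).astype(np.uint8);m[:205]=0;m[250:]=0
P=np.argwhere(m)[:,::-1];print('ring n',len(P),[ray(c2,cv2.minEnclosingCircle(P.astype(np.float32))[0],z) for z in(0,.025)])
m=(c2[0].max(2)>60).astype(np.uint8);n,l,st,ce=cv2.connectedComponentsWithStats(m);i=l[208,243];print('saucer',st[i],[ray(c2,cv2.minEnclosingCircle(np.argwhere(l==i)[:,::-1].astype(np.float32))[0],z) for z in(0,.016)])
```

```text
[ 0.6567379  -0.01991371  0.18017676]
ring n 227 [array([[0.44946985, 0.09527086]]), array([[0.44716784, 0.09501437]])]
saucer [ 221  187   43   43 1446] [array([[0.53880179, 0.40927454]]), array([[0.5364269 , 0.40594125]])]
```

View pics/w7.png

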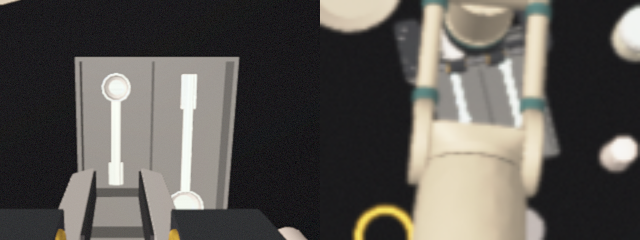

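Both spoons lie flat in their bays. Next is the ring: centre about (0.4475, 0.095), pinched on its −y wall at yaw 0.

Run:
```python
from h import *
plan(.4475,.057,.13,0,8)
```

```text
n 8 row [np.float64(-0.207), np.float64(-0.102), np.float64(0.049), 0, 0, np.float64(0.0152)] step mm 28.338338526101435 yaw0 10.5
```

Request:
play_rows --rows '[[[-0.207,-0.102,0.049,0,0,0.0152],[-0.207,-0.102,0.049,0,0,0.0152],[-0.207,-0.102,0.049,0,0,0.0152],[-0.207,-0.102,0.049,0,0,0.0152],[-0.207,-0.102,0.049,0,0,0.0152],[-0.207,-0.102,0.049,0,0,0.0152],[-0.207,-0.102,0.049,0,0,0.0152],[-0.207,-0.102,0.049,0,0,0.0152],[0,0,0,0,0,0],[0,0,0,0,0,0]]]' --jaw -0.36

```text
time_s: 12.78
eef_pos: [0.4445, 0.0576, 0.1273]
eef_rot: [1.0, 0.001, -0.002, 0.0]
ft_force: [0.6, 0.4, 0.4]
opening: 0.0296
grasp_force: 0.0
```

Run:
```python
from h import *
c2=cam('side');c=cam('wrist');print(get_obs()['eef_pos'])
plan(.4475,.057,.008,0,1)
s=cv2.cvtColor(c[0],cv2.COLOR_BGR2HSV);m=((s[...,0]>18)&(s[...,0]<35)&(s[...,1]>140)&(s[...,2]>150))
m=m.astype(np.uint8);m[260:]=0
n,l,st,ce=cv2.connectedComponentsWithStats(m)
for i in range(1,n):
  if st[i,4]>50: print(st[i])
im=c[0].copy();t=np.linspace(0,6.28,40)
for z,rr in((.025,.042),(.025,.034)):
  for p in proj(c,np.c_[.4475+rr*np.cos(t),.095+rr*np.sin(t),0*t+z]): cv2.circle(im,tuple(int(v) for v in p),1,(0,0,255),-1)
cv2.imwrite('pics/w8.png',im)
s=cv2.cvtColor(c2[0],cv2.COLOR_BGR2HSV);m=((s[...,0]>18)&(s[...,0]<35)&(s[...,1]>140)&(s[...,2]>90)).astype(np.uint8);m[:190]=0;m[230:]=0
P=np.argwhere(m)[:,::-1];b=cv2.boundingRect(P.astype(np.int32));print(b,ray(c2,[b[0]+(b[2]-1)/2,b[1]+9],.025))
```

```text
[0.44768456 0.05699276 0.12832707]
n 1 row [np.float64(-0.002), np.float64(-0.0), np.float64(1.003), 0, 0, np.float64(0.0005)] step mm 120.32721410289638 yaw0 0.0
[ 226  146   99   96 3388]
(283, 193, 265, 32) [[0.88606951 0.07817871]]
```

View pics/w8.png

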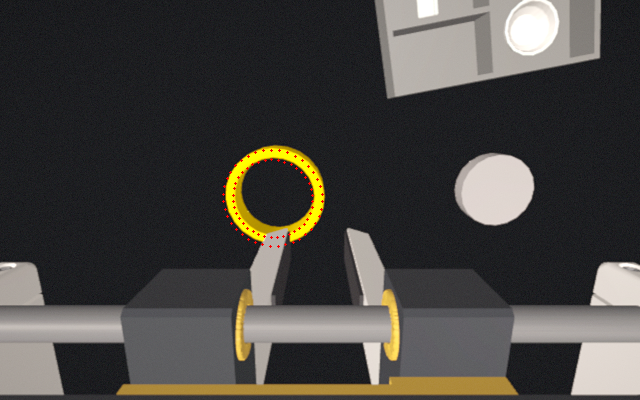

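The ring spans columns 226–324 with its top edge at row 146, about 2–3 mm further in x than predicted. I'll take its centre as (0.450, 0.095) and descend.

Request:
play_rows --rows '[[[0.02,0,0.1,0,0,0],[0,0,0.2,0,0,0],[0,0,0.25,0,0,0],[0,0,0.2,0,0,0],[0,0,0.15,0,0,0],[0,0,0.1,0,0,0],[0,0,0,0,0,0],[0,0,0,0,0,0]]]'

```text
time_s: 13.55
eef_pos: [0.4503, 0.0568, 0.0081]
eef_rot: [1.0, 0.0, -0.001, 0.0]
ft_force: [-0.7, -0.6, 0.6]
opening: 0.0301
grasp_force: 0.0
```

Request:
play_rows --rows '[[[0,0,0,0,0,0],[0,0,0,0,0,0],[0,0,0,0,0,0],[0,0,0,0,0,0],[0,0,0,0,0,0],[0,0,0,0,0,0]]]' --jaw -1 --force 30

```text
time_s: 14.05
eef_pos: [0.4503, 0.0571, 0.0096]
eef_rot: [1.0, 0.0, 0.001, 0.0]
ft_force: [-0.1, -1.2, 5.3]
opening: 0.007
grasp_force: 30.0
```

Request:
play_rows --rows '[[[0,0,-0.1,0,0,0],[0,0,-0.2,0,0,0],[0,0,-0.3,0,0,0],[0,0,-0.3,0,0,0],[0,0,0,0,0,0],[0,0,0,0,0,0]]]'

```text
time_s: 14.55
eef_pos: [0.451, 0.0572, 0.1186]
eef_rot: [1.0, 0.0, 0.002, 0.0]
ft_force: [-0.6, 0.3, -0.8]
opening: 0.0074
grasp_force: 30.0
```

Run:
```python
from h import *
print(get_obs()['eef_pos'],get_obs()['opening'])
plan(.5365,.368,.11,0,12)
```

```text
[0.45101925 0.05721355 0.11856533] 0.007379939790106341
n 12 row [np.float64(0.059), np.float64(-0.216), np.float64(0.006), 0, 0, np.float64(0.0)] step mm 26.870128312784306 yaw0 0.0
```

Request:
play_rows --rows '[[[0.03,-0.1,0.006,0,0,0],[0.062,-0.227,0.006,0,0,0],[0.062,-0.227,0.006,0,0,0],[0.062,-0.227,0.006,0,0,0],[0.062,-0.227,0.006,0,0,0],[0.062,-0.227,0.006,0,0,0],[0.062,-0.227,0.006,0,0,0],[0.062,-0.227,0.006,0,0,0],[0.062,-0.227,0.006,0,0,0],[0.062,-0.227,0.006,0,0,0],[0.062,-0.227,0.006,0,0,0],[0.062,-0.227,0.006,0,0,0]]]'

```text
time_s: 15.55
eef_pos: [0.5335, 0.3695, 0.1053]
eef_rot: [1.0, 0.0, -0.002, 0.001]
ft_force: [-0.4, -0.2, -0.0]
opening: 0.0071
grasp_force: 30.0
```

Request:
play_rows --rows '[[[0,0,0,0,0,0],[0,0,0,0,0,0],[0,0,0,0,0,0]]]'

```text
time_s: 15.8
eef_pos: [0.5334, 0.3677, 0.1061]
eef_rot: [1.0, 0.0, -0.002, 0.001]
ft_force: [-0.6, -0.5, -0.5]
opening: 0.0068
grasp_force: 30.0
```

Run:
```python
from h import *
c=cam('wrist');print(get_obs()['eef_pos'])
plan(.5365,.368,.016,0,1)
im=c[0].copy();t=np.linspace(0,6.28,60)
for z,rr,cc in((.016,.08,(0,0,255)),(.006,.058,(255,0,0))):
  for p in proj(c,np.c_[.5365+rr*np.cos(t),.406+rr*np.sin(t),0*t+z]): cv2.circle(im,tuple(int(v) for v in p),1,cc,-1)
cv2.imwrite('pics/w9.png',im)
```

```text
[0.5336151  0.36739083 0.10663782]
n 1 row [np.float64(0.024), np.float64(-0.005), np.float64(0.755), 0, 0, np.float64(0.0002)] step mm 90.68576917446771 yaw0 0.0
```

View pics/w9.png

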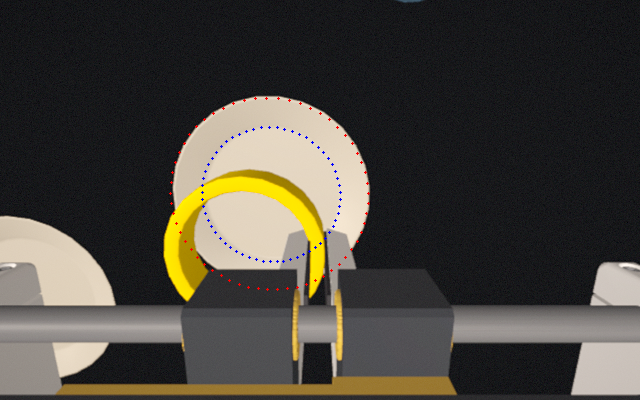

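The saucer matches its predicted outline (top at (270,96)) and the ring is well held. Lowering it.

Request:
play_rows --rows '[[[0.02,-0.005,0.1,0,0,0],[0.015,0,0.2,0,0,0],[0,0,0.2,0,0,0],[0,0,0.12,0,0,0],[0,0,0.08,0,0,0],[0,0,0.04,0,0,0],[0,0,0,0,0,0],[0,0,0,0,0,0],[0,0,0,0,0,0]]]'

```text
time_s: 16.6
eef_pos: [0.5399, 0.3698, 0.0205]
eef_rot: [1.0, 0.0, 0.001, -0.0]
ft_force: [0.1, 0.2, -0.3]
opening: 0.0071
grasp_force: 30.0
```

Request:
play_rows --rows '[[[-0.012,0.012,0.015,0,0,0],[0,0,0.012,0,0,0],[0,0,0.012,0,0,0],[0,0,0,0,0,0],[0,0,0,0,0,0]]]'

```text
time_s: 17.02
eef_pos: [0.5378, 0.3681, 0.0156]
eef_rot: [1.0, 0.0, 0.0, -0.0]
ft_force: [-1.3, -0.1, 4.7]
opening: 0.0071
grasp_force: 30.0
```

Request:
play_rows --rows '[[[0,0,0,0,0,0],[0,0,0,0,0,0],[0,0,0,0,0,0],[0,0,0,0,0,0],[0,0,-0.1,0,0,0],[0,0,-0.2,0,0,0],[0,0,-0.3,0,0,0],[0,0,-0.3,0,0,0],[0,0,-0.3,0,0,0],[0,0,0,0,0,0],[0,0,0,0,0,0]]]' --jaw -0.65

```text
time_s: 17.93
eef_pos: [0.5392, 0.3689, 0.1623]
eef_rot: [1.0, 0.0, 0.003, -0.002]
ft_force: [-0.5, -0.4, 0.1]
opening: 0.0164
grasp_force: 0.0
```

Run:
```python
from h import *
c=cam('wrist');print(get_obs()['eef_pos']);cv2.imwrite('pics/w10.png',c[0])
s=cv2.cvtColor(c[0],cv2.COLOR_BGR2HSV);m=((s[...,0]>18)&(s[...,0]<35)&(s[...,1]>140)&(s[...,2]>90)).astype(np.uint8);m[260:]=0
b=cv2.boundingRect(np.argwhere(m)[:,::-1].astype(np.int32));print('ring',b)
k=(c[0].max(2)>60).astype(np.uint8);n,l,st,ce=cv2.connectedComponentsWithStats(k)
plan(.453,-.099,.15,0,16)
```

```text
[0.53779399 0.36815054 0.15986709]
ring (234, 150, 89, 88)
n 16 row [np.float64(-0.044), np.float64(0.243), np.float64(0.005), 0, 0, np.float64(0.0)] step mm 29.680395027107696 yaw0 0.0
```

View pics/w10.png

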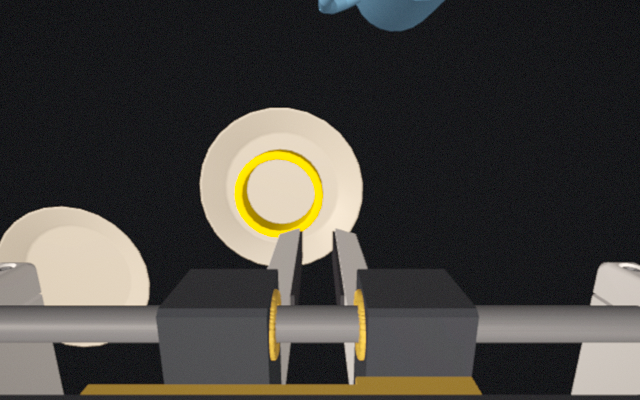

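The ring lies flat and centred in the saucer: ring centre about (279,194), saucer about (281,187). Now the cap: hover above it with the jaw open and measure by numbers.

Request:
play_rows --rows '[[[-0.02,0.11,-0.1,0,0,0],[-0.05,0.28,-0.1,0,0,0],[-0.05,0.28,-0.1,0,0,0],[-0.05,0.28,-0.033,0,0,0],[-0.05,0.28,0,0,0,0],[-0.05,0.28,0,0,0,0],[-0.05,0.28,0,0,0,0],[-0.05,0.28,0,0,0,0],[-0.05,0.28,0,0,0,0],[-0.05,0.28,0,0,0,0],[-0.05,0.28,0,0,0,0],[-0.05,0.28,0,0,0,0]]]' --jaw 0.9

```text
time_s: 18.98
eef_pos: [0.4671, -0.0167, 0.1977]
eef_rot: [1.0, 0.0, -0.002, -0.0]
ft_force: [0.6, 0.8, -0.2]
opening: 0.0887
grasp_force: 0.0
```

Request:
play_rows --rows '[[[-0.05,0.28,0,0,0,0],[-0.05,0.28,0,0,0,0],[-0.03,0.13,0,0,0,0],[0,0,0,0,0,0],[0,0,0,0,0,0],[0,0,0,0,0,0]]]'

```text
time_s: 19.48
eef_pos: [0.453, -0.0969, 0.1981]
eef_rot: [1.0, 0.0, -0.001, -0.001]
ft_force: [0.4, 0.5, -0.2]
opening: 0.089
grasp_force: 0.0
```

```bash
cat > cap.py <<'E'
from h import *
def circ(c,mask,seed,z):
    n,l,st,ce=cv2.connectedComponentsWithStats(mask.astype(np.uint8)); 
    u,v=int(seed[0]),int(seed[1]); i=l[v,u]; 
    if i==0: print('miss',seed); return
    P=np.argwhere(l==i)[:,::-1]; h=cv2.convexHull(P.astype(np.int32)).reshape(-1,2)
    W=ray(c,h,z); A=np.c_[2*W,np.ones(len(W))]; s=np.linalg.lstsq(A,(W**2).sum(1),rcond=None)[0]
    print('bbox',st[i],'centre',s[:2].round(4),'dia',(2*np.sqrt(s[2]+s[:2]@s[:2])).round(4))
E
python3 - <<'E'
from cap import *
c=cam('wrist');o=get_obs();print(o['eef_pos'],o['opening'])
q=proj(c,[.453,-.099,.016])[0];print(q, c[0][int(q[1]),int(q[0])])
g=c[0].max(2)
for th in(60,130,190,200,210):
    try: circ(c,g>th,q,.016)
    except Exception as e: print(th,e)
plan(.453,-.099,.004,0,1)
c=cam('top');
circ(c,c[0].max(2)>60,(363,177) if 0 else proj(c,[.453,-.099,.016])[0],.016)
E
```

```text
[ 0.45334132 -0.09662839  0.19821861] 0.08907013961923661
[319.51573799 183.21357763] [210 214 224]
bbox [ 291  152   60   60 2823] centre [ 0.4544 -0.0997] dia 0.0649
bbox [ 291  152   59   59 2691] centre [ 0.4544 -0.0996] dia 0.0634
bbox [ 292  154   58   56 2559] centre [ 0.4543 -0.0997] dia 0.0618
bbox [ 292  154   57   56 2524] centre [ 0.4542 -0.0997] dia 0.0613
bbox [ 292  154   57   56 2484] centre [ 0.4542 -0.0996] dia 0.0608
n 1 row [np.float64(-0.003), np.float64(0.02), np.float64(1.618), 0, 0, np.float64(0.0008)] step mm 194.23339193219732 yaw0 0.1
bbox [  262   149   168   251 17664] centre [0.2796 0.0313] dia 0.9156
```

The cap is at (0.4543, −0.0997) with a diameter of 63.4 mm, which matches. Grasping it.

Request:
play_rows --rows '[[[0.008,0.026,0.2,0,0,0],[0,0,0.3,0,0,0],[0,0,0.3,0,0,0],[0,0,0.3,0,0,0],[0,0,0.25,0,0,0],[0,0,0.17,0,0,0],[0,0,0.09,0,0,0],[0,0,0,0,0,0],[0,0,0,0,0,0]]]'

```text
time_s: 20.33
eef_pos: [0.4547, -0.0997, 0.0051]
eef_rot: [1.0, 0.001, -0.001, -0.0]
ft_force: [-0.8, 0.8, 1.0]
opening: 0.0892
grasp_force: 0.0
```

Request:
play_rows --rows '[[[0,0,0,0,0,0],[0,0,0,0,0,0],[0,0,0,0,0,0],[0,0,0,0,0,0],[0,0,0,0,0,0],[0,0,0,0,0,0],[0,0,0,0,0,0]]]' --jaw -1 --force 15

```text
time_s: 20.92
eef_pos: [0.4553, -0.1009, 0.0061]
eef_rot: [1.0, 0.0, 0.001, 0.0]
ft_force: [-1.3, 1.2, 5.9]
opening: 0.0621
grasp_force: 15.0
```

Request:
play_rows --rows '[[[0,0,-0.1,0,0,0],[0,0,-0.3,0,0,0],[0,0,-0.3,0,0,0],[0,0,-0.3,0,0,0],[0,0,-0.3,0,0,0],[0,0,-0.2,0,0,0],[0,0,0,0,0,0],[0,0,0,0,0,0]]]'

```text
time_s: 21.58
eef_pos: [0.4554, -0.1011, 0.1865]
eef_rot: [1.0, 0.0, 0.001, 0.001]
ft_force: [-0.0, -0.1, 0.2]
opening: 0.0619
grasp_force: 15.0
```

Run:
```python
from cap import *
# jar from initial side + top views: base silhouette
for n,seed in(('top',(453,203)),('side',(333,330))):
    c=cam(n); im=c[0]; g=im.max(2)
    m=(g>60).astype(np.uint8); k,l,st,ce=cv2.connectedComponentsWithStats(m); i=l[seed[1],seed[0]]
    print(n,st[i],ce[i].round(1)); s=st[i]
    P=np.argwhere(l==i)[:,::-1]
    if n=='side':
        b=s[1]+s[3]-1; print('bottom row',b,P[P[:,1]==b][:,0].mean())
        W=ray(c,[P[P[:,1]==b][:,0].mean(),b+.5],0);print('front base pt',W,'cam',c[3][:2]); d=(W[0]-c[3][:2]);d/=np.linalg.norm(d);print('jar centre side',W+d*.034)
        # axis column: mid of left/right extents, at mid rows
        for rr in(.002,):
            pass
        cv2.imwrite('pics/x_s.png',im[300:360,300:370])
        for v in range(s[1],b+1,4): 
            q=P[P[:,1]==v][:,0]; print(v,q.min(),q.max(),end='; ')
    else:
        for v in range(s[1],s[1]+s[3]): 
            q=P[P[:,1]==v][:,0]; print(v,q.min(),q.max(),end='; ')
        t=np.linspace(0,6.28,8,endpoint=False)
print()
cands=np.array([[.535,-.39],[.54,-.395]])
for n in('top','side'):
    c=cam(n)
    for q in cands: print(n,q,'base',proj(c,[*q,0]).round(1),'mouth',proj(c,[*q,.085]).round(1))
o=get_obs();print(o['eef_pos'],o['opening'])
plan(.535,-.39,.22,0,12)
```

```text
top [441 190  24  21 377] [452.7 199.9]
190 451 457; 191 449 459; 192 447 461; 193 446 462; 194 445 462; 195 444 463; 196 443 463; 197 442 464; 198 442 464; 199 442 464; 200 441 464; 201 441 464; 202 441 463; 203 441 463; 204 442 463; 205 442 462; 206 443 461; 207 444 460; 208 445 458; 209 447 455; 210 450 452; side [320 311  28  37 812] [333.5 329.4]
bottom row 347 333.0
front base pt [[ 0.5348934  -0.42852173]] cam [ 0.46810539 -0.86932946]
jar centre side [[ 0.5399867  -0.39490539]]
311 333 335; 315 325 342; 319 322 345; 323 321 346; 327 321 347; 331 321 346; 335 321 346; 339 321 345; 343 323 343; 347 329 337; 
top [ 0.535 -0.39 ] base [[449.5 202.2]] mouth [[456.2 198.6]]
top [ 0.54  -0.395] base [[450.7 200.9]] mouth [[457.4 197.2]]
side [ 0.535 -0.39 ] base [[331.7 333.8]] mouth [[332.4 318.2]]
side [ 0.54  -0.395] base [[333.7 335.4]] mouth [[334.5 319.8]]
[ 0.45349213 -0.10028254  0.18357377] 0.06237662778824032
n 12 row [np.float64(0.057), np.float64(0.201), np.float64(-0.025), 0, 0, np.float64(0.0)] step mm 25.263419489117492 yaw0 0.0
```

The cap is held. The jar estimates agree at about (0.538, −0.392), so I'll go just short of it for one close look.

Request:
play_rows --rows '[[[0,0.1,-0.03,0,0,0],[0,0.25,-0.03,0,0,0],[0,0.27,-0.03,0,0,0],[0,0.27,-0.03,0,0,0],[0,0.27,-0.03,0,0,0],[0,0.27,-0.03,0,0,0],[0,0.27,-0.03,0,0,0],[0,0.27,-0.03,0,0,0],[0,0.27,0,0,0,0],[0,0.2,0,0,0,0],[0,0,0,0,0,0],[0,0,0,0,0,0]]]'

```text
time_s: 22.78
eef_pos: [0.454, -0.3951, 0.2127]
eef_rot: [1.0, -0.001, -0.001, -0.001]
ft_force: [-0.2, 0.8, -0.2]
opening: 0.0617
grasp_force: 15.0
```

Run:
```python
from cap import *
c=cam('wrist');o=get_obs();print(o['eef_pos']);im=c[0].copy();t=np.linspace(0,6.28,60)
J=np.array([.538,-.392])
for z,rr,cc in((.085,.022,(0,0,255)),(0,.034,(255,0,0)),(.066,.034,(0,255,0))):
  for p in proj(c,np.c_[J[0]+rr*np.cos(t),J[1]+rr*np.sin(t),0*t+z]): cv2.circle(im,tuple(int(v) for v in p),1,cc,-1)
cv2.imwrite('pics/w11.png',im); cv2.imwrite('pics/w11raw.png',c[0])
b=im[:240,180:480]; a=c[0][:240,180:480]
cv2.imwrite('pics/w11b.png',np.vstack([cv2.resize(a,None,fx=1.2,fy=1.2),cv2.resize(b,None,fx=1.2,fy=1.2)]) if 0 else cv2.resize(np.hstack([a,b]),None,fx=1.33,fy=1.33))
q=proj(c,[*J,.05])[0]
circ(c,c[0].max(2)>60,q,.085)
```

```text
[ 0.45416084 -0.39376598  0.21297447]
bbox [ 279   60   74   76 4358] centre [ 0.5388 -0.3936] dia 0.0628
```

View pics/w11b.png

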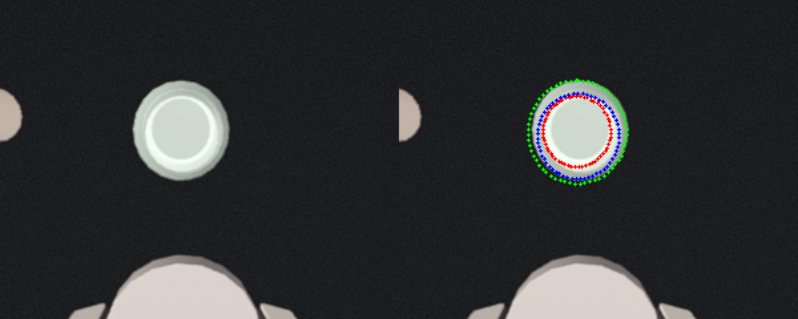

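The jar outline matches to about 1 mm, giving (0.539, −0.3935). Moving over it and going down to just above the mouth.

Request:
play_rows --rows '[[[0.15,0,0,0,0,0],[0.25,0,0,0,0,0],[0.2,0,0,0,0,0],[0.107,0,0.1,0,0,0],[0,0,0.25,0,0,0],[0,0,0.25,0,0,0],[0,0,0.2,0,0,0],[0,0,0.1,0,0,0],[0,0,0,0,0,0],[0,0,0,0,0,0],[0,0,0,0,0,0]]]'

```text
time_s: 23.75
eef_pos: [0.5401, -0.3934, 0.1071]
eef_rot: [1.0, 0.001, 0.0, 0.0]
ft_force: [0.1, -1.0, 0.4]
opening: 0.0624
grasp_force: 15.0
```

Run:
```python
from cap import *
p=[]
for i in range(3): cam('side'); p.append(get_obs()['eef_pos'])
print(np.mean(p,0))
o=get_obs(); o['eef_pos']=np.mean(p,0); plan(.539,-.3935,.0785,0,1,o)
```

```text
[ 0.54043859 -0.39389327  0.1077847 ]
n 1 row [np.float64(-0.012), np.float64(-0.003), np.float64(0.244), 0, 0, np.float64(0.0005)] step mm 29.322652433924016 yaw0 0.0
```

Request:
play_rows --rows '[[[-0.006,0,0.06,0,0,0],[0,0,0.06,0,0,0],[0,0,0.04,0,0,0],[0,0,0.03,0,0,0],[0,0,0.015,0,0,0],[0,0,0,0,0,0],[0,0,0,0,0,0]]]'

```text
time_s: 24.48
eef_pos: [0.5393, -0.3935, 0.0815]
eef_rot: [1.0, 0.0, 0.0, -0.0]
ft_force: [0.9, -0.4, 0.8]
opening: 0.062
grasp_force: 15.0
```

Request:
play_rows --rows '[[[0,0,0.015,0,0,0],[0,0,0.01,0,0,0],[0,0,0.006,0,0,0],[0,0,0,0,0,0],[0,0,0,0,0,0]]]'

```text
time_s: 24.9
eef_pos: [0.5397, -0.3937, 0.079]
eef_rot: [1.0, 0.0, 0.001, 0.001]
ft_force: [1.7, 0.8, 5.1]
opening: 0.0621
grasp_force: 15.0
```

Contact at 5 N means the cap is seated. Releasing it symmetrically and rising.

Request:
play_rows --rows '[[[0,0,0,0,0,0],[0,0,0,0,0,0],[0,0,0,0,0,0],[0,0,0,0,0,0],[0,0,-0.1,0,0,0],[0,0,-0.2,0,0,0],[0,0,-0.3,0,0,0],[0,0,-0.3,0,0,0],[-0.2,0,-0.2,0,0,0],[-0.3,0,0,0,0,0],[-0.3,0,0,0,0,0],[-0.1,0,0,0,0,0]]]' --jaw 0.9

```text
time_s: 25.9
eef_pos: [0.427, -0.3931, 0.2116]
eef_rot: [1.0, -0.0, -0.001, 0.0]
ft_force: [-0.5, 0.4, 0.1]
opening: 0.089
grasp_force: 0.0
```

Request:
play_rows --rows '[[[0,0,0,0,0,0],[0,0,0,0,0,0],[0,0,0,0,0,0]]]'

```text
time_s: 26.15
eef_pos: [0.4325, -0.3939, 0.2101]
eef_rot: [1.0, 0.0, 0.001, 0.0]
ft_force: [0.5, 0.1, 0.9]
opening: 0.0896
grasp_force: 0.0
```

Run:
```python
from cap import *
c=cam('wrist');g=c[0].max(2);print(get_obs()['eef_pos'],get_obs()['opening'])
q=proj(c,[.539,-.3935,.088])[0];print(q,c[0][int(q[1]),int(q[0])])
circ(c,g>60,q,.088);circ(c,g>195,q,.088)
a=c[0][:240,160:480]
s=cam('side')[0][250:370,260:420]
t=cam('top')[0]
cv2.imwrite('pics/fin.png',np.vstack([np.hstack([a,cv2.resize(s,(320,240))]),cv2.resize(t[90:290,150:550],(640,320))]))
```

```text
[ 0.43259294 -0.39378059  0.20983053] 0.0890993033135094
[316.88442588  71.60297762] [211 217 226]
bbox [ 279   30   77   84 5045] centre [ 0.5383 -0.3935] dia 0.0646
bbox [ 280   31   75   79 4597] centre [ 0.539  -0.3935] dia 0.0617
```

View pics/fin.png

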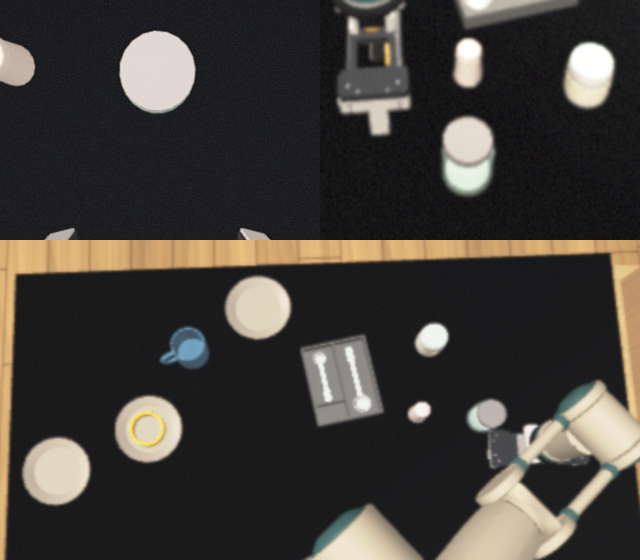

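The cap sits squarely on the upright jar, the ring is in the middle of the saucer and both spoons are in their bays. The bystanders have not moved.

```bash
python3 -c "
from cell import r
print(r.job_done())"
```

```text
the job is handed in; nothing more can be done
None
```

I placed both spoons, the egg ring and the cap in the order asked and handed the job in at about 26 s; the last pictures showed all four in place and the bystanders unmoved, but no verdict was returned.

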